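Unlock the mineral chest and hold the key turned

TASK

Turn the dial on the mineral chest until its pointer reads zero, which swings the cover off the keyhole. Then take the key out of the beech stand, push it fully home in the keyhole past its sticky spring pins, turn it a quarter turn clockwise and finish while still holding the key turned in the lock, because the lock springs back. Leave the other minerals and tools where they are.

Things in the scene. Friction and masses are not known exactly. Their poses are not given: they have to be found in the camera images.
- dial (a joint): dial angle, rad: 0 when the pointer stands at the zero mark (the long tick; the others are short). Grows counter-clockwise from above; starts at 0.5 to 1.3, so turn it clockwise. Stiff (about 0.04 N m); stays where left. Away from zero its fan-shaped dark steel cover, 3 mm thick, 70 mm in radius, hides the keyhole.
- dial_grip (a point): centre of the dial's upright black bar grip, on its vertical axis. Bar 40 mm long (this frame's x), 12 mm wide (y), 24 mm tall: its top is 12 mm above this point, the steel cover's upper face 12 mm below. The thin pointer sticks out along +y, 21 to 41 mm from the axis. The frame turns with the dial; at zero its axes are parallel to those of keyhole.
- keyhole (a point): centre of the keyhole, at the upper face of the aluminium lock plate (66 mm above the table). A vertical slot 17 mm long along this frame's y, 6 mm wide along x, with a 5 mm bevel at 45 degrees round its mouth. It lies 55 mm from the dial's axis, towards this frame's -y. The cover passes 1 to 4 mm above the plate.
- keyhole_floor (a point): bottom of the keyhole, 32 mm below keyhole, same axes: where the key's tip stands when home. Three spring pins stick 2.5 mm out of the slot's long walls 19, 13 and 7 mm above the floor and resist the key (up to about 12 N in all). If it sticks, turn the key a few degrees to and fro and press again. The key turns only when fully home.
- chest: low dark wooden chest, fixed, 180 mm (x) by 240 mm (y), 66 mm tall with the plate on its top; origin under its centre. The dial's axis is at x 0, y 30 mm, the keyhole at x 0, y -25 mm.
- lock (a joint): angle of the lock cylinder, rad: 0 at rest, grows clockwise seen from above, stop at 1.6. The key has some play (about 0.15 rad) in it. A spring returns it (about 0.03 N m at rest, 0.13 N m at a quarter turn).
- key_grip (a point): centre of the key's flat brass bow, to be grasped: 34 mm wide (this frame's x), 10 mm thick (y), 40 mm tall (z), a dark eye near its top. It stands upright in the stand, this point 72 mm above the table. Below the bow: collar, 5 mm round neck, then the blade. The key is the same either way round and goes in with its x along the y of keyhole.
- key_tip (a point): lower end of the key's blade, on the key's axis, 60 mm below key_grip; same axes. Blade 14 mm wide (x), 4 mm thick (y), 23 mm tall. The key is 80 mm long, about 0.06 kg.
- stand: beech stand, fixed, 80 mm (x) by 210 mm (y) by 30 mm tall, origin under its centre: key socket at y = -70 mm, 18 mm deep; slice slots at y = 0 and 60 mm.
- agate: bystander: upright slice of green agate, 60 mm disc 8 mm thick, loose in the stand's middle slot, top 83 mm above the table.
- petwood: bystander: upright slice of brown petrified wood, same size as the agate, loose in the stand's slot farthest from the key.
- streak_plate: bystander: white ceramic tile 50 x 50 x 7 mm, origin under its centre.
- selenite: bystander: pale translucent wand, 130 mm long (x), 16 x 14 mm, origin under its centre.
- copper_chunk: bystander: lump of native copper about 34 x 26 x 28 mm, origin under its centre.
- loupe: bystander: folding loupe, 36 mm round and 12 mm tall with a steel tab to -x, origin under the lens.
Not all that is in view belongs to the job. There is more than one size of the part that bears key_grip; the job needs the smallest.

How it is judged:
On the way, in this order (a step that is already met when the one before it is completed fails the run):
1. the dial's pointer is at zero (value of joint dial between -0.1 and 0.1 rad), for 0.2 s.
2. the key is fully home in the keyhole, not yet turned (z of key_tip in the frame of keyhole_floor below 0.003 m and horizontal distance between key_tip and keyhole_floor below 0.004 m and value of joint lock below 0.3 rad), for 0.1 s.
3. the key is turned a quarter (z of key_tip in the frame of keyhole_floor below 0.003 m and horizontal distance between key_tip and keyhole_floor below 0.004 m and value of joint lock above 1.25 rad), for 0.2 s.
At the end, for the whole second after the job is handed in: The dial reads zero within 0.1 rad; the key's tip is within 3 mm of the keyhole's floor and 4 mm of its axis; the lock is turned to at least 1.25 rad (72 degrees) and still; the fingers grip the key with more than 2 N (all of step 1 and all of step 3 and velocity of joint lock between -0.1 and 0.1 rad/s and contact force between the fingers and key above 2 N); the arm keeps its last pose, push and grip.
It fails at once if a bystander (slice, streak plate, wand, copper or loupe) is displaced by more than 25 mm (distance of any of agate, petwood, streak_plate, selenite, copper_chunk, loupe from where it was at the start of the episode above 0.025 m).
It also fails if it takes over 61 s, if anything falls off the work surface, if the arm or the gripper's body presses on something with over 40 N, if the wrist force passes 120 N, or if a joint passes its speed limit or range.

ROBOT

A 7-joint arm with a two-finger parallel gripper is mounted at the origin on the work surface. World frame = base frame: x ahead of the robot, y to its left, z up, the work surface at z = 0. Lengths are in m, angles in rad, forces in N, time in s.
With the tool pointing down it reaches from about 0.375 to 0.925 m from the base axis. Payload 3.1 kg.
Tool frame: the origin (TCP) lies between the finger pads; the fingertips stand 25 mm ahead of it and the grasp point (between the pads) lies 6 mm ahead of it; z points along the fingers, y is the line along which they close (so a half turn about z gives the same grasp; the last joint's range is limited). The gripper opens to 85 mm and grips with 20 to 120 N. Pads are 22 mm wide; open, the fingers measure 114 mm over their backs; the gripper's body (76 mm by 85 mm) begins 54 mm behind the grasp point. The pads swing forward as they close: fully open they stand 13 mm farther back than shut.
Start: joints at [-1.358, 0.383, 0.044, 1.598, -0.018, 1.161, -0.05], TCP at [0.199, 0.619, 0.256] pointing down, gripper open.
Joint ranges: [-2.61, 2.61], [-0.41, 2.15], [-1.48, 1.57], [0, 2.5], [-1.57, 4.71], [0.05, 1.97], [-2.85, 2.85]. Speed limits (rad/s): [2.79, 2.79, 3.14, 3.14, 3.14, 3.14, 3.14].

INTERFACE

Orientations are given as a rotation vector (axis times angle).
In Python, from workcell import get_state, grab_frame, camera_model, sign_off gives the robot as it stands. The module is installed in compiled form; this text tells all that it offers.
- The arm moves only by the tool jog_arm, never from a script. Its argument "rows" is a list of rows, each an object with "translation": the shift along the world's x, y, z as a fraction of full scale, a list of three; "rot": the turn, a rotation vector about the world's x, y, z as a fraction of full scale, a list of three; "fingers": the opening, from 0 (shut) to 1 (fully open). In form: [{"translation": [x, y, z], "rot": [rx, ry, rz], "fingers": fingers}, ...]. A call has 1 to 20 rows; each row shifts and turns the commanded pose from where the row before left it; what a row does not reach is not made up. Full scale, the value 1, is 200 mm for a shift and 180 degrees for a turn. A row lasts 1/12 s, in which the tool goes at most 41.7 mm and 7.16 degrees, less where a joint would pass 70% of its speed; a pose out of reach is approached as far as the arm can. A call with a number of a shift or a turn outside -1 to 1 is refused whole. A call with a gripper value outside its range is refused whole. The fingers move at their own pace and stop on an object; "newtons" is the grip in N (left out, the last holds). Time passes only in rows, so rows that do not move let the fingers close. It gives the time, the measured TCP pose, the force, the opening and the grip force at its end, in the units of the state.
- get_state(): the state, without advancing time (a new reading comes with each control period).
- grab_frame(name): name is "side" or "top"; returns (picture, depth): 400x640x3 uint8, red, green, blue; 400x640 float32, m along the optical axis (not along the pixel's ray), 0 where there is no reading.
- camera_model(name): a dict with "vfov" (degrees; the focal length in pixels is half the picture's height over the tangent of half this angle, whatever the lens; pixels are square), "cx", "cy" (the principal point, pixels), "extrinsics" (4x4, takes a point from camera to world coordinates). Camera axes: x right, y down, z forward; pixel columns grow to the right and rows downward; lengths in m; the calibration is good to about 2 mm. A picture is of the moment at which its call begins. camera_model takes no time and is no camera call.
- sign_off(): hands the job in; it is judged then, once.
The state is a dict: "clock": time; "joint_pos": joint angles; "dq": joint speeds; "tau": joint torques, N m; "position": TCP position; "orientation": TCP orientation; "wrist_force": force on the tool from outside, world axes, zero at the start; "ft_torque": the same for the moment, N m; "finger_gap": finger opening in m; "gripper_force": force on a finger pad.
Only numpy, scipy, OpenCV 4.12 (cv2) and the standard library are available. Lean on these libraries where they do the work, as an engineer would, in place of code of your own. Each camera call takes 0.05 s, during which the arm holds its last target. There are 200 camera calls.

## Working session

There is one attempt and no reset: what is moved stays moved. The work goes in short steps, Python scripts to look and compute and a tool call to move; the robot and the scene stay as the last step left them, time stands still between calls to the robot, and variables do not carry over. Pictures are saved under pics/ and viewed, at most 10 in all, crops included, and the job is handed in when it is done.

Besides the shell and the picture viewer there is one more tool, called after ">>>" as a command line: name --argument value ..., lists and objects as JSON in quotes. jog_arm: Moves the arm, as the interface text tells. Shift numbers are shares of 200 mm and turn numbers shares of 180 degrees, none past 1 either way. Its arguments: {"type":"object","properties":{"rows":{"type":"array"},"newtons":{"type":"number"}},"required":["rows"]}

```bash
mkdir -p pics
cat > h.py <<'E'
import numpy as np, cv2, pickle
from workcell import *
def snap(n,f):
    p,d=grab_frame(n); cv2.imwrite(f'pics/{f}.png',p[:,:,::-1]); np.savez(f'{f}.npz',p=p,d=d); return p,d
def w(n,d,u,v,z=None):
    m=camera_model(n); f=200/np.tan(np.radians(m['vfov']/2)); E=np.array(m['extrinsics'])
    r=np.array([(u-m['cx'])/f,(v-m['cy'])/f,1.])
    if z is None: return E[:3,:3]@(r*d[int(round(v)),int(round(u))])+E[:3,3]
    r=E[:3,:3]@r; return E[:3,3]+r*(z-E[2,3])/r[2]
E
python3 - <<'E'
from h import *
for n in('top','side'):
    snap(n,n+'0'); m=camera_model(n); print(n,m)
s=get_state();print(s)
E
```

```text
top {'vfov': 48.19190664716754, 'cx': 312.9329937397002, 'cy': 194.22883429014288, 'extrinsics': array([[ 0.00596536, -0.98010986,  0.19836604,  0.32623075],
       [-0.99997866, -0.00531862,  0.00379296, -0.03577364],
       [-0.00266249, -0.19838443, -0.98012067,  1.21710313],
       [ 0.        ,  0.        ,  0.        ,  1.        ]])}
side {'vfov': 52.55109397121484, 'cx': 317.22501602972227, 'cy': 197.84795384823218, 'extrinsics': array([[ 0.92796264, -0.24747789,  0.2786396 ,  0.30698814],
       [-0.37264435, -0.62548434,  0.68549655, -0.61564231],
       [ 0.00463946, -0.73994867, -0.67264734,  0.66285355],
       [ 0.        ,  0.        ,  0.        ,  1.        ]])}
{'clock': 0.1, 'joint_pos': array([-1.3578162 ,  0.3837634 ,  0.04384932,  1.59940549, -0.01791419,
        1.16121316, -0.04989162]), 'dq': array([-8.31659051e-04, -1.84273390e-03,  1.21536754e-03, -3.95999048e-03,
        1.13920305e-03,  5.70919811e-06,  7.45046493e-04]), 'tau': array([ 2.30227961e-03, -4.34728324e+01,  1.02921221e+00, -2.50455272e+01,
        1.09060601e-02,  5.47155534e-03,  2.20512709e-05]), 'position': array([0.19853011, 0.61810663, 0.25501166]), 'orientation': array([-0.48606022, -3.10350423,  0.00374328]), 'wrist_force': array([ 0.15641806, -0.65216535,  0.30225887]), 'ft_torque': array([0.02145619, 0.0321411 , 0.02772765]), 'gripper_force': 0.0, 'finger_gap': 0.08545468241534661}
```

View pics/top0.png

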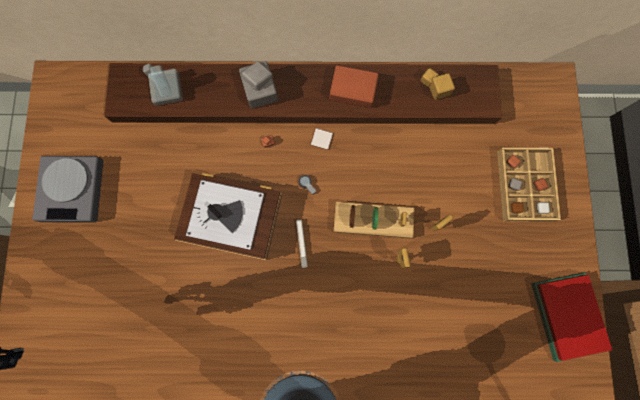

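View pics/side0.png

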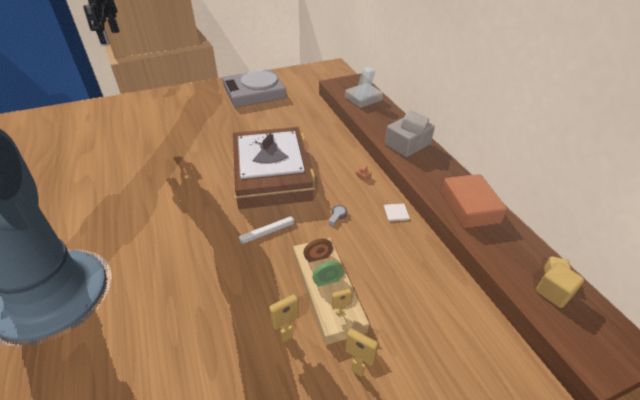

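The top view shows the chest at about (228,215) with the dial at (222,212), and the stand at (374,219) with the key at about (404,218). Two larger keys stand free at (445,222) and (405,257). The side view shows the key in the stand at (342,300). I'll enlarge crops of both.

Run:
```python
from h import *
p=np.load('top0.npz')['p'];q=np.load('side0.npz')['p']
a=cv2.resize(p[165:265,170:290],None,fx=6,fy=6,interpolation=cv2.INTER_CUBIC)
cv2.imwrite('pics/c1.png',a[:,:,::-1])
b=cv2.resize(p[190:250,325:425],None,fx=5,fy=5,interpolation=cv2.INTER_CUBIC)
c=cv2.resize(q[230:350,280:380],None,fx=5,fy=5,interpolation=cv2.INTER_CUBIC)[:,:,:]
c=c[:600,:]; b2=np.zeros((600,500,3),np.uint8)
cv2.imwrite('pics/c2.png',np.hstack([cv2.resize(b,(450,270)) if 0 else np.vstack([cv2.resize(p[195:245,380:430],(300,300),interpolation=cv2.INTER_CUBIC),cv2.resize(p[195:245,325:425],(300,150))])[:450], cv2.resize(c,(375,450))])[:,:,::-1])
```

```text
(no output)
```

View pics/c1.png

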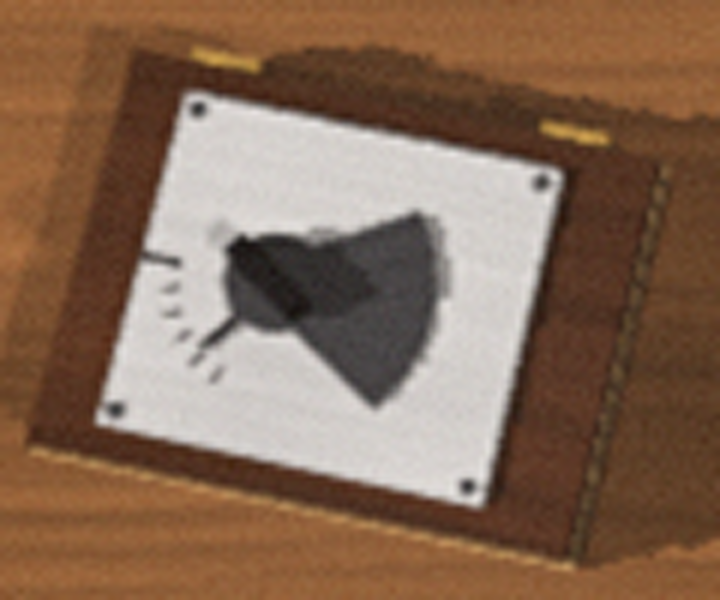

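View pics/c2.png

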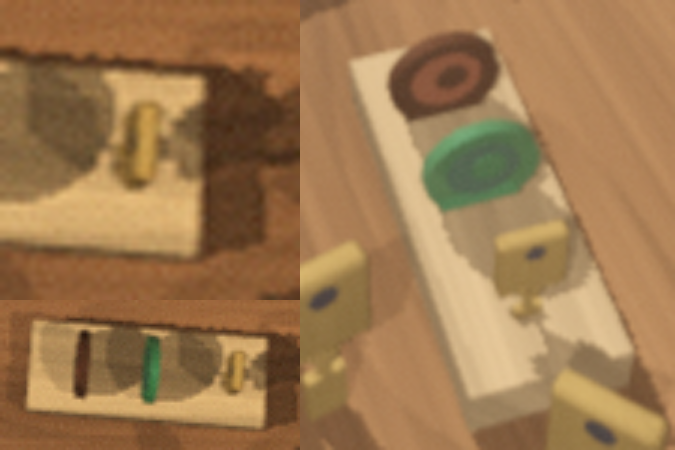

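The chest crop shows the long zero tick at (160,260), the pointer tip near (205,345), the grip bar around (270,277), and plate bolts at (198,108), (541,182), (468,486) and (116,410). The second crop shows the key's bow top edge-on at full-image (404.5,218.5), with its width roughly along world x.

```bash
cat > meas.py <<'E'
from h import *
def cloud(n,f):
    d=np.load(f+'.npz')['d'];m=camera_model(n);F=200/np.tan(np.radians(m['vfov']/2));E=np.array(m['extrinsics'])
    v,u=np.mgrid[:400,:640]; c=np.stack([(u-m['cx'])/F*d,(v-m['cy'])/F*d,d],-1)
    return c@E[:3,:3].T+E[:3,3]
def rect(P):
    r=cv2.minAreaRect((P[:,:2]*1000).astype(np.float32)); b=cv2.boxPoints(r); e=b[1]-b[0]; g=b[2]-b[1]
    l=e if np.hypot(*e)>np.hypot(*g) else g
    return np.round(r[0],1),np.round(r[1],1),round(float(np.degrees(np.arctan2(l[1],l[0]))%180),1),len(P)
E
python3 - <<'E'
from meas import *
o=lambda x,y:(170+x/6-.42,165+y/6-.42)
f=lambda L,z:np.array([w('top',None,*o(*q),z=z) for q in L])
B=f([(198,108),(541,182),(468,486),(116,410)],.066); C=f([(135,50),(662,160),(578,567),(30,445)],.06)
for X in(B,C):
    print((X*1000).round(1)[:,:2].tolist(),X.mean(0)*1000,[np.degrees(np.arctan2(*(X[i]-X[j])[[1,0]])) for i,j in((0,1),(3,2),(0,3),(1,2))])
print('tick',f([(143,255),(180,263)],.066)*1000,'ptr',f([(205,345),(238,320)],.072)*1000,'bar',f([(238,245),(300,312)],.094)*1000)
for n in('top','side'):
    c=cloud(n,n+'0').reshape(-1,3); x,y,z=c.T
    c0=C.mean(0); near=(np.hypot(x-c0[0],y-c0[1])<.07)
    print(n,'plate z',np.median(z[near&(z<.068)]),'bar',rect(c[near&(z>.086)]))
    k=w('top',None,404.5,218.5,z=.092); near=np.hypot(x-k[0],y-k[1])<.035
    s=w('top',None,374,219,z=.03); ns=np.hypot(x-s[0],y-s[1])<.15
    print('key',k,rect(c[near&(z>.05)]),rect(c[near&(z>.084)]), 'stand',rect(c[ns&(z>.025)&(z<.034)]), z[near].max())
    for yy in (z>.05)&ns,: 
        pass
E
```

```text
[[589.0, 260.4], [556.6, 108.4], [423.8, 135.7], [455.5, 288.4]] [506.22871308 198.21529967  66.        ] [np.float64(77.96843258702047), np.float64(78.25762248514667), np.float64(-11.843699103167372), np.float64(-11.623858368894716)]
[[616.7, 291.4], [568.0, 56.1], [390.0, 88.3], [440.8, 326.3]] [503.88147232 190.53593287  60.        ] [np.float64(78.31204998970534), np.float64(77.94853752176395), np.float64(-11.220935305487222), np.float64(-10.27357437090442)]
tick [[523.24684602 280.77634719  66.        ]
 [519.80484019 264.45329171  66.        ]] ptr [[483.09577982 250.11046425  72.        ]
 [494.03105839 236.46665184  72.        ]] bar [[522.98870386 232.90992467  94.        ]
 [494.3687534  205.17016077  94.        ]]
top plate z 0.06548828114847294 bar (array([510.4, 223.2]), array([40.3, 11.7]), 41.6, 74)
key [ 0.49236033 -0.26415949  0.092     ] (array([ 493.1, -261.9]), array([ 9.3, 32.8]), 175.9, 84) (array([ 493.1, -262. ]), array([ 8.8, 32.7]), 177.9, 52) stand (array([ 465.4, -191. ]), array([211.1, 147.6]), 85.7, 1940) 0.09521750011969332
side plate z 0.06551016444244007 bar (array([512.1, 218.9]), array([42.5, 13.6]), 41.9, 66)
key [ 0.49236033 -0.26415949  0.092     ] (array([ 494.2, -265.5]), array([12.1, 33.6]), 179.1, 332) (array([ 494.2, -265. ]), array([11.2, 32.9]), 177.9, 137) stand (array([ 466.3, -191.9]), array([213.1, 149.6]), 85.3, 2692) 0.09390461855023546
```

>>> jog_arm --rows '[{"translation": [0.078,-0.099,-0.03],"rot": [0,0,-0.0335],"fingers": 0.5},{"translation": [0.078,-0.099,-0.03],"rot": [0,0,-0.0335],"fingers": 0.5},{"translation": [0.078,-0.099,-0.03],"rot": [0,0,-0.0335],"fingers": 0.5},{"translation": [0.078,-0.099,-0.03],"rot": [0,0,-0.0335],"fingers": 0.5},{"translation": [0.078,-0.099,-0.03],"rot": [0,0,-0.0335],"fingers": 0.5},{"translation": [0.078,-0.099,-0.03],"rot": [0,0,-0.0335],"fingers": 0.5},{"translation": [0.078,-0.099,-0.03],"rot": [0,0,-0.0335],"fingers": 0.5},{"translation": [0.078,-0.099,-0.03],"rot": [0,0,-0.0335],"fingers": 0.5},{"translation": [0.078,-0.099,-0.03],"rot": [0,0,-0.0335],"fingers": 0.5},{"translation": [0.078,-0.099,-0.03],"rot": [0,0,-0.0335],"fingers": 0.5},{"translation": [0.078,-0.099,-0.03],"rot": [0,0,-0.0335],"fingers": 0.5},{"translation": [0.078,-0.099,-0.03],"rot": [0,0,-0.0335],"fingers": 0.5},{"translation": [0.078,-0.099,-0.03],"rot": [0,0,-0.0335],"fingers": 0.5},{"translation": [0.078,-0.099,-0.03],"rot": [0,0,-0.0335],"fingers": 0.5},{"translation": [0.078,-0.099,-0.03],"rot": [0,0,-0.0335],"fingers": 0.5},{"translation": [0.078,-0.099,-0.03],"rot": [0,0,-0.0335],"fingers": 0.5},{"translation": [0.078,-0.099,-0.03],"rot": [0,0,-0.0335],"fingers": 0.5},{"translation": [0.078,-0.099,-0.03],"rot": [0,0,-0.0335],"fingers": 0.5},{"translation": [0.078,-0.099,-0.03],"rot": [0,0,-0.0335],"fingers": 0.5},{"translation": [0,0,0],"rot": [0,0,0],"fingers": 0.5}]'

```text
clock: 1.77
position: [0.4977, 0.2358, 0.1412]
orientation: [2.877, 1.249, -0.002]
wrist_force: [-0.4, -1.8, -0.7]
finger_gap: 0.0426
gripper_force: 0.0
```

```bash
cat >> h.py <<'E'
def st():
    from scipy.spatial.transform import Rotation as R
    s=get_state(); M=R.from_rotvec(s['orientation']).as_matrix()
    print('t',round(s['clock'],2),'pos',(s['position']*1000).round(1),'psi',np.degrees(np.arctan2(M[1,1],M[0,1])).round(2),'zaxis',M[:,2].round(4),'F',s['wrist_force'].round(1),'T',s['ft_torque'].round(2),'gap',round(s['finger_gap']*1000,1),'g',round(s['gripper_force'],1),'q',s['joint_pos'].round(2))
E
python3 -c "from h import *;st()"
```

```text
t 1.77 pos [497.7 235.8 141.2] psi -43.05 zaxis [ 9.0e-04 -5.1e-03 -1.0e+00] F [-0.4 -1.8 -0.7] T [-0.01  0.   -0.02] gap 42.6 g 0.0 q [-0.99  0.37  0.55  1.96 -0.24  0.88 -1.06]
```

>>> jog_arm --rows '[{"translation": [0.0335,-0.036,0],"rot": [0,0,-0.015],"fingers": 0.5},{"translation": [0.0335,-0.036,0],"rot": [0,0,-0.014],"fingers": 0.5},{"translation": [0,0,-0.05],"rot": [0,0,0],"fingers": 0.5},{"translation": [0,0,-0.05],"rot": [0,0,0],"fingers": 0.5},{"translation": [0,0,-0.05],"rot": [0,0,0],"fingers": 0.5},{"translation": [0,0,-0.05],"rot": [0,0,0],"fingers": 0.5},{"translation": [0,0,0],"rot": [0,0,0],"fingers": 0.5},{"translation": [0,0,0],"rot": [0,0,0],"fingers": 0.5}]'

```text
clock: 2.43
position: [0.5072, 0.2284, 0.1009]
orientation: [2.928, 1.138, -0.005]
wrist_force: [-0.5, 0.0, -0.3]
finger_gap: 0.0428
gripper_force: 0.0
```

```bash
python3 -c "
from h import *;st()
p,d=snap('top','t1');q,e=snap('side','s1')
cv2.imwrite('pics/c3.png',np.hstack([cv2.resize(p[170:270,180:280],(400,400),interpolation=2),cv2.resize(q[90:190,220:320],(400,400),interpolation=2)])[:,:,::-1])"
```

```text
t 2.43 pos [507.2 228.4 100.9] psi -47.53 zaxis [-0.0025 -0.0014 -1.    ] F [-0.5  0.  -0.3] T [-0.01 -0.06 -0.03] gap 42.8 g 0.0 q [-0.95  0.45  0.54  1.96 -0.31  0.82 -1.07]
```

View pics/c3.png

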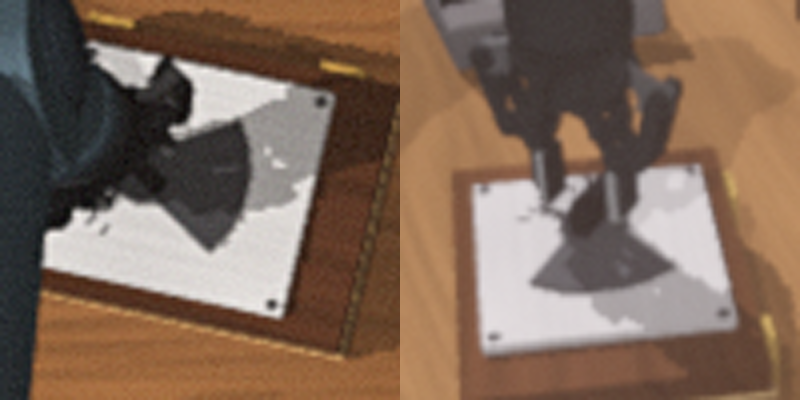

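The picture shows the fingers straddling the black bar (at about (590,205) in the right half), with the tips just above the cover. They are off centre by several mm, so I'll correct that before closing.

>>> jog_arm --rows '[{"translation": [0.019,-0.035,-0.012],"rot": [0,0,-0.004],"fingers": 0.5},{"translation": [0,0,0],"rot": [0,0,0],"fingers": 0.5},{"translation": [0,0,0],"rot": [0,0,0],"fingers": 0.5},{"translation": [0,0,0],"rot": [0,0,0],"fingers": 0.5}]'

```text
clock: 2.87
position: [0.5127, 0.221, 0.1002]
orientation: [-2.936, -1.116, -0.001]
wrist_force: [-0.5, 1.3, -0.1]
finger_gap: 0.0426
gripper_force: 0.0
```

```bash
python3 -c "
from h import *;st()"
```

```text
t 2.87 pos [512.7 221.  100.2] psi -48.36 zaxis [ 5.e-04  3.e-04 -1.e+00] F [-0.5  1.3 -0.1] T [ 0.05 -0.04 -0.01] gap 42.6 g 0.0 q [-0.93  0.45  0.54  1.96 -0.32  0.81 -1.06]
```

>>> jog_arm --newtons 40 --rows '[{"translation": [-0.004,0,-0.01],"rot": [0,0,0],"fingers": 0.5},{"translation": [0,0,0],"rot": [0,0,0],"fingers": 0},{"translation": [0,0,0],"rot": [0,0,0],"fingers": 0},{"translation": [0,0,0],"rot": [0,0,0],"fingers": 0},{"translation": [0,0,0],"rot": [0,0,0],"fingers": 0},{"translation": [0,0,0],"rot": [0,0,0],"fingers": 0},{"translation": [0,0,0],"rot": [0,0,0],"fingers": 0}]'

```text
clock: 3.45
position: [0.5103, 0.2228, 0.0979]
orientation: [-2.933, -1.119, 0.003]
wrist_force: [-4.5, 3.6, 3.6]
finger_gap: 0.0111
gripper_force: 41.2
```

```bash
python3 -c "
from h import *;st()"
```

```text
t 3.45 pos [510.3 222.8  97.9] psi -48.24 zaxis [-0.0023  0.0015 -1.    ] F [-4.5  3.6  3.6] T [ 0.59  0.87 -0.07] gap 11.1 g 41.2 q [-0.93  0.45  0.54  1.96 -0.32  0.81 -1.06]
```

>>> jog_arm --rows '[{"translation": [0,0,0],"rot": [0,0,-0.02],"fingers": 0},{"translation": [0,0,0],"rot": [0,0,-0.02],"fingers": 0},{"translation": [0,0,0],"rot": [0,0,-0.02],"fingers": 0},{"translation": [0,0,0],"rot": [0,0,-0.02],"fingers": 0},{"translation": [0,0,0],"rot": [0,0,-0.02],"fingers": 0},{"translation": [0,0,0],"rot": [0,0,-0.02],"fingers": 0},{"translation": [0,0,0],"rot": [0,0,-0.02],"fingers": 0},{"translation": [0,0,0],"rot": [0,0,-0.02],"fingers": 0},{"translation": [0,0,0],"rot": [0,0,-0.02],"fingers": 0},{"translation": [0,0,0],"rot": [0,0,-0.02],"fingers": 0},{"translation": [0,0,0],"rot": [0,0,-0.02],"fingers": 0},{"translation": [0,0,0],"rot": [0,0,-0.02],"fingers": 0},{"translation": [0,0,0],"rot": [0,0,-0.02],"fingers": 0},{"translation": [0,0,0],"rot": [0,0,-0.02],"fingers": 0},{"translation": [0,0,0],"rot": [0,0,-0.02],"fingers": 0},{"translation": [0,0,0],"rot": [0,0,0],"fingers": 0},{"translation": [0,0,0],"rot": [0,0,0],"fingers": 0}]'

```text
clock: 4.87
position: [0.5102, 0.2232, 0.0979]
orientation: [-3.122, 0.334, 0.005]
wrist_force: [-4.3, 3.9, 4.7]
finger_gap: 0.0109
gripper_force: 41.3
```

```bash
python3 -c "
from h import *;st()"
```

```text
t 4.87 pos [510.2 223.2  97.9] psi -102.22 zaxis [-0.0028  0.0018 -1.    ] F [-4.3  3.9  4.7] T [ 0.73  0.91 -0.03] gap 10.9 g 41.3 q [-1.11  0.52  0.76  1.97 -0.48  0.84 -1.87]
```

>>> jog_arm --rows '[{"translation": [0,0,0],"rot": [0,0,0],"fingers": 0.5},{"translation": [0,0,0],"rot": [0,0,0],"fingers": 0.5},{"translation": [0,0,0],"rot": [0,0,0],"fingers": 0.5},{"translation": [0,0,0.05],"rot": [0,0,0],"fingers": 0.5},{"translation": [0,0,0.1],"rot": [0,0,0],"fingers": 0.5},{"translation": [0,0,0.1],"rot": [0,0,0],"fingers": 0.5},{"translation": [0,0,0.1],"rot": [0,0,0],"fingers": 0.5},{"translation": [0,0,0.1],"rot": [0,0,0],"fingers": 0.5},{"translation": [0,0,0.1],"rot": [0,0,0],"fingers": 0.5}]'

```text
clock: 5.62
position: [0.5121, 0.2202, 0.2095]
orientation: [3.123, -0.339, 0.002]
wrist_force: [-0.2, 1.1, -0.2]
finger_gap: 0.0429
gripper_force: 0.0
```

>>> jog_arm --rows '[{"translation": [-0.005,-0.08,0],"rot": [0,0,0],"fingers": 0.5},{"translation": [-0.005,-0.15,0],"rot": [0,0,0.004],"fingers": 0.5},{"translation": [-0.005,-0.15,0],"rot": [0,0,0.004],"fingers": 0.5},{"translation": [-0.005,-0.15,0],"rot": [0,0,0.004],"fingers": 0.5},{"translation": [-0.005,-0.15,0],"rot": [0,0,0.004],"fingers": 0.5},{"translation": [-0.005,-0.15,0],"rot": [0,0,0.004],"fingers": 0.5},{"translation": [-0.005,-0.15,0],"rot": [0,0,0.004],"fingers": 0.5},{"translation": [-0.005,-0.15,0],"rot": [0,0,0.004],"fingers": 0.5},{"translation": [-0.005,-0.15,0],"rot": [0,0,0.004],"fingers": 0.5},{"translation": [-0.005,-0.15,0],"rot": [0,0,0.004],"fingers": 0.5},{"translation": [-0.005,-0.15,0],"rot": [0,0,0.004],"fingers": 0.5},{"translation": [-0.005,-0.15,0],"rot": [0,0,0.004],"fingers": 0.5},{"translation": [-0.005,-0.15,0],"rot": [0,0,0.004],"fingers": 0.5},{"translation": [-0.005,-0.15,0],"rot": [0,0,0.004],"fingers": 0.5},{"translation": [-0.005,-0.15,0],"rot": [0,0,0.004],"fingers": 0.5},{"translation": [-0.005,-0.15,0],"rot": [0,0,0],"fingers": 0.5},{"translation": [-0.005,-0.1,0],"rot": [0,0,0],"fingers": 0.5},{"translation": [0,0,0],"rot": [0,0,0],"fingers": 0.5},{"translation": [0,0,0],"rot": [0,0,0],"fingers": 0.5}]'

```text
clock: 7.2
position: [0.4926, -0.2675, 0.2078]
orientation: [3.14, -0.07, -0.001]
wrist_force: [0.5, 1.2, 1.0]
finger_gap: 0.0428
gripper_force: 0.0
```

Run:
```python
from meas import *
st()
p,d=snap('top','t2');q,e=snap('side','s2')
cv2.imwrite('pics/c4.png',np.hstack([cv2.resize(p[175:255,190:270],(400,400),interpolation=2),cv2.resize(q[110:190,230:310],(400,400),interpolation=2)])[:,:,::-1])
for n,f in(('top','t2'),('side','s2')):
    c=cloud(n,f).reshape(-1,3);x,y,z=c.T; near=np.hypot(x-.511,y-.222)<.05
    print(n,rect(c[near&(z>.086)]))
```

```text
t 7.2 pos [ 492.6 -267.5  207.8] psi -92.55 zaxis [-8.e-04 -1.e-03 -1.e+00] F [0.5 1.2 1. ] T [ 0.01 -0.03 -0.01] gap 42.8 g 0.0 q [-0.37  0.39  0.97  1.9  -0.37  1.04 -0.86]
top (array([510.1, 223. ]), array([12.7, 39.6]), 169.8, 81)
side (array([511.1, 219.6]), array([13.9, 37.9]), 160.8, 75)
```

View pics/c4.png

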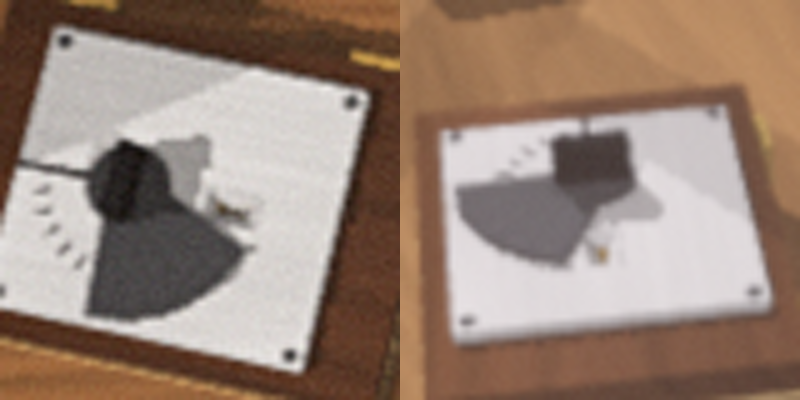

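Run:
```python
from meas import *
print(w('top',None,190+231/5-.4,175+208/5-.4,z=.066)*1000, w('side',None,230+200/5-.4,110+250/5-.4,z=.066)*1000)
for n,f in(('top','t2'),('side','s2')):
    c=cloud(n,f).reshape(-1,3);x,y,z=c.T; near=np.hypot(x-.4993,y-.1693)<.02
    P=c[near&(z<.062)]; print(n,P.mean(0)*1000,rect(P),P.min(0)*1000)
for n in('top','side'):
    p=np.load(n+'0.npz')['p']; c=cloud(n,n+'0'); near=np.hypot(c[...,0]-.4935,c[...,1]+.2635)<.035; z=c[...,2]
    v,u=np.where(near&(z>.05)); print(n,u.min(),u.max(),v.min(),v.max())
```

```text
[499.79381746 169.00273528  66.        ] [497.82897156 164.25502678  66.        ]
top [500.62265362 171.25721537  56.74357281] (array([502.4, 168.1]), array([24.9, 24. ]), 59.7, 34) [490.4693242  151.24258226  37.4703082 ]
side [502.89715077 172.3971617   58.00483329] (array([502.7, 169.5]), array([20.2,  9.9]), 73.5, 20) [495.05153448 161.26999163  50.35494911]
top 399 405 212 226
side 332 351 288 308
```

The crop shows the pointer lined up with the long tick at (50,168), and the keyhole uncovered at (231,208) in the top crop and (600,250) in the side crop. Next I'll grasp the key.

>>> jog_arm --rows '[{"translation": [0.002,0.0275,-0.05],"rot": [0,0,0],"fingers": 0.5},{"translation": [0,0,-0.1],"rot": [0,0,0],"fingers": 0.5},{"translation": [0,0,-0.1],"rot": [0,0,0],"fingers": 0.5},{"translation": [0,0,-0.1],"rot": [0,0,0],"fingers": 0.5},{"translation": [0,0,-0.08],"rot": [0,0,0],"fingers": 0.5},{"translation": [0,0,0],"rot": [0,0,0],"fingers": 0.5},{"translation": [0,0,0],"rot": [0,0,0],"fingers": 0.5},{"translation": [0,0,0],"rot": [0,0,0],"fingers": 0.5}]'

```text
clock: 7.97
position: [0.4956, -0.2585, 0.1223]
orientation: [3.141, -0.059, 0.001]
wrist_force: [-0.2, -0.1, -0.3]
finger_gap: 0.0427
gripper_force: 0.0
```

```bash
python3 -c "
from h import *;st()"
```

```text
t 7.97 pos [ 495.6 -258.5  122.3] psi -92.15 zaxis [ 7.e-04 -1.e-04 -1.e+00] F [-0.2 -0.1 -0.3] T [-0.03  0.02  0.  ] gap 42.7 g 0.0 q [-0.29  0.51  0.86  1.96 -0.5   0.9  -0.78]
```

>>> jog_arm --rows '[{"translation": [-0.013,-0.0175,-0.05],"rot": [0,0,0],"fingers": 0.5},{"translation": [0,0,-0.08],"rot": [0,0,0],"fingers": 0.5},{"translation": [0,0,-0.07],"rot": [0,0,0],"fingers": 0.5},{"translation": [0,0,0],"rot": [0,0,0],"fingers": 0.5},{"translation": [0,0,0],"rot": [0,0,0],"fingers": 0.5},{"translation": [0,0,0],"rot": [0,0,0],"fingers": 0.5},{"translation": [0,0,0],"rot": [0,0,0],"fingers": 0.5}]'

```text
clock: 8.55
position: [0.493, -0.2632, 0.0826]
orientation: [3.14, -0.061, 0.002]
wrist_force: [-0.8, 1.2, 0.1]
finger_gap: 0.0426
gripper_force: 0.0
```

```bash
python3 -c "
from h import *;st()"
```

```text
t 8.55 pos [ 493.  -263.2   82.6] psi -92.24 zaxis [ 1.5e-03 -6.0e-04 -1.0e+00] F [-0.8  1.2  0.1] T [ 0.02  0.   -0.06] gap 42.6 g 0.0 q [-0.24  0.57  0.81  1.97 -0.56  0.83 -0.73]
```

>>> jog_arm --newtons 80 --rows '[{"translation": [0,0.005,-0.012],"rot": [0,0,0],"fingers": 0.5},{"translation": [0,0,0],"rot": [0,0,0],"fingers": 0.5},{"translation": [0,0,0],"rot": [0,0,0],"fingers": 0},{"translation": [0,0,0],"rot": [0,0,0],"fingers": 0},{"translation": [0,0,0],"rot": [0,0,0],"fingers": 0},{"translation": [0,0,0],"rot": [0,0,0],"fingers": 0},{"translation": [0,0,0],"rot": [0,0,0],"fingers": 0},{"translation": [0,0,0],"rot": [0,0,0],"fingers": 0}]'

```text
clock: 9.22
position: [0.4925, -0.2626, 0.0798]
orientation: [3.14, -0.062, 0.001]
wrist_force: [-0.7, -1.4, 1.5]
finger_gap: 0.009
gripper_force: 77.8
```

Run:
```python
from meas import *
st(); q,e=snap('side','s3'); snap('top','t3')
cv2.imwrite('pics/c5.png',cv2.resize(q[200:360,250:410],(560,560),interpolation=2)[:,:,::-1])
```

```text
t 9.22 pos [ 492.5 -262.6   79.8] psi -92.26 zaxis [ 7.0e-04 -1.3e-03 -1.0e+00] F [-0.7 -1.4  1.5] T [-0.41  0.05 -0.05] gap 9.0 g 77.8 q [-0.24  0.57  0.81  1.98 -0.56  0.83 -0.73]
```

View pics/c5.png

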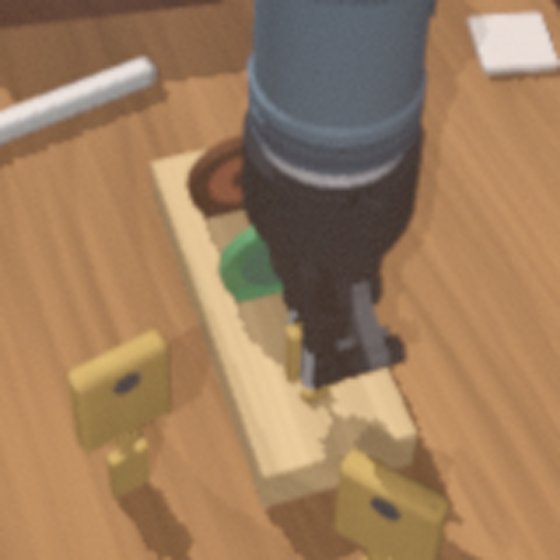

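The picture shows the fingers gripping the bow at about (300,350), with the slices undisturbed. I'll lift now.

>>> jog_arm --rows '[{"translation": [0,0,0.03],"rot": [0,0,0],"fingers": 0},{"translation": [0,0,0.03],"rot": [0,0,0],"fingers": 0},{"translation": [0,0,0.03],"rot": [0,0,0],"fingers": 0},{"translation": [0,0,0.05],"rot": [0,0,0],"fingers": 0},{"translation": [0,0,0.1],"rot": [0,0,0],"fingers": 0},{"translation": [0,0,0.1],"rot": [0,0,0],"fingers": 0},{"translation": [0,0,0.1],"rot": [0,0,0],"fingers": 0},{"translation": [0,0,0.1],"rot": [0,0,0],"fingers": 0},{"translation": [0,0,0.08],"rot": [0,0,0],"fingers": 0},{"translation": [0,0,0],"rot": [0,0,0],"fingers": 0}]'

```text
clock: 10.15
position: [0.4944, -0.2618, 0.2074]
orientation: [-3.14, 0.06, -0.01]
wrist_force: [0.3, 0.1, 0.2]
finger_gap: 0.0092
gripper_force: 78.5
```

>>> jog_arm --rows '[{"translation": [0.002,0.06,0],"rot": [0,0,0.02],"fingers": 0},{"translation": [0.002,0.12,0],"rot": [0,0,0.025],"fingers": 0},{"translation": [0.002,0.12,0],"rot": [0,0,0.025],"fingers": 0},{"translation": [0.002,0.12,0],"rot": [0,0,0.025],"fingers": 0},{"translation": [0.002,0.12,0],"rot": [0,0,0.025],"fingers": 0},{"translation": [0.002,0.12,0],"rot": [0,0,0.025],"fingers": 0},{"translation": [0.002,0.12,0],"rot": [0,0,0.025],"fingers": 0},{"translation": [0.002,0.12,0],"rot": [0,0,0.025],"fingers": 0},{"translation": [0.002,0.12,0],"rot": [0,0,0.025],"fingers": 0},{"translation": [0.002,0.12,0],"rot": [0,0,0.025],"fingers": 0},{"translation": [0.002,0.12,0],"rot": [0,0,0.025],"fingers": 0},{"translation": [0.002,0.12,0],"rot": [0,0,0.025],"fingers": 0},{"translation": [0.002,0.12,0],"rot": [0,0,0.025],"fingers": 0},{"translation": [0.002,0.12,0],"rot": [0,0,0.025],"fingers": 0},{"translation": [0.002,0.12,0],"rot": [0,0,0.025],"fingers": 0},{"translation": [0.002,0.12,0],"rot": [0,0,0.025],"fingers": 0},{"translation": [0.002,0.12,0],"rot": [0,0,0.025],"fingers": 0},{"translation": [0.002,0.12,0],"rot": [0,0,0.025],"fingers": 0},{"translation": [0,0.06,0],"rot": [0,0,0],"fingers": 0},{"translation": [0,0,0],"rot": [0,0,0],"fingers": 0}]'

```text
clock: 11.82
position: [0.4981, 0.1744, 0.2028]
orientation: [-2.437, -1.979, 0.001]
wrist_force: [0.8, 0.1, -0.7]
finger_gap: 0.0091
gripper_force: 78.5
```

Run:
```python
from meas import *
st(); q,e=snap('side','s4'); 
cv2.imwrite('pics/c6.png',cv2.resize(q[60:200,210:350],(700,700),interpolation=2)[:600,:,::-1])
```

```text
t 11.82 pos [498.1 174.4 202.8] psi -11.86 zaxis [-0.002  0.001 -1.   ] F [ 0.8  0.1 -0.7] T [0.03 0.03 0.02] gap 9.1 g 78.5 q [-0.92  0.23  0.57  1.96 -0.15  0.99 -0.48]
```

View pics/c6.png

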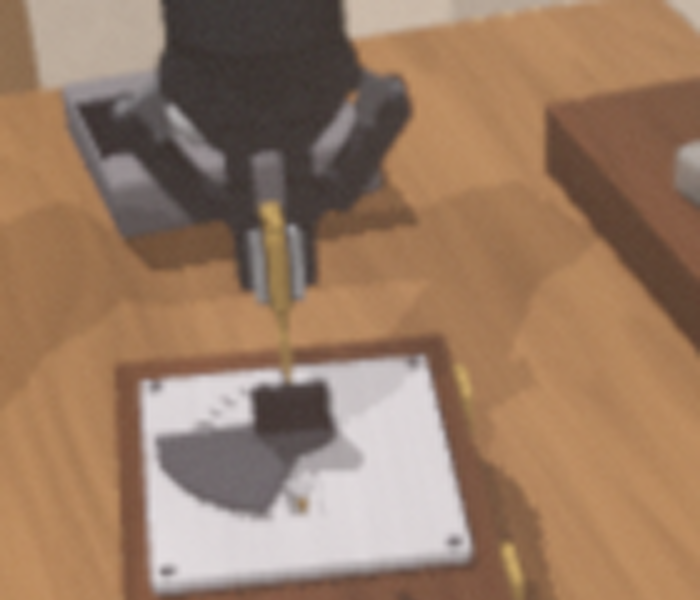

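The key hangs edge-on and upright in the fingers (bow at (275,240), tip about (288,375)), above the chest. The slot is clear at (300,500).

>>> jog_arm --rows '[{"translation": [0.007,-0.026,-0.02],"rot": [0,0,0],"fingers": 0},{"translation": [0,0,-0.06],"rot": [0,0,0],"fingers": 0},{"translation": [0,0,-0.06],"rot": [0,0,0],"fingers": 0},{"translation": [0,0,-0.06],"rot": [0,0,0],"fingers": 0},{"translation": [0,0,-0.06],"rot": [0,0,0],"fingers": 0},{"translation": [0,0,0],"rot": [0,0,0],"fingers": 0},{"translation": [0,0,0],"rot": [0,0,0],"fingers": 0},{"translation": [0,0,0],"rot": [0,0,0],"fingers": 0}]'

```text
clock: 12.53
position: [0.5011, 0.165, 0.1513]
orientation: [2.444, 1.974, -0.0]
wrist_force: [-0.6, 0.1, -0.6]
finger_gap: 0.009
gripper_force: 78.5
```

Run:
```python
from meas import *
m=camera_model('side');F=200/np.tan(np.radians(m['vfov']/2));E=np.linalg.inv(np.array(m['extrinsics']))
for z in(.217,.193,.135):
    c=E@[.4981,.1744,z,1]; print(((np.array([c[0]/c[2]*F+m['cx'],c[1]/c[2]*F+m['cy']])-[210,60])*5).round(1))
st()
```

```text
[266.4 210.3]
[271.  258.3]
[281.3 367.5]
t 12.53 pos [501.1 165.  151.3] psi -12.15 zaxis [-0.e+00 -3.e-04 -1.e+00] F [-0.6  0.1 -0.6] T [ 0.02 -0.02 -0.  ] gap 9.0 g 78.5 q [-0.88  0.31  0.55  2.   -0.21  0.88 -0.42]
```

>>> jog_arm --rows '[{"translation": [-0.006,0.016,-0.03],"rot": [0,0,0.001],"fingers": 0},{"translation": [0,0,0],"rot": [0,0,0],"fingers": 0},{"translation": [0,0,0],"rot": [0,0,0],"fingers": 0},{"translation": [0,0,0],"rot": [0,0,0],"fingers": 0},{"translation": [0,0,0],"rot": [0,0,0],"fingers": 0},{"translation": [0,0,0],"rot": [0,0,0],"fingers": 0},{"translation": [0,0,0],"rot": [0,0,0],"fingers": 0}]'

```text
clock: 13.12
position: [0.4999, 0.1683, 0.1457]
orientation: [2.441, 1.978, 0.001]
wrist_force: [-0.3, -0.7, -0.5]
finger_gap: 0.0089
gripper_force: 78.5
```

>>> jog_arm --rows '[{"translation": [0,0,0],"rot": [0,0,0],"fingers": 0},{"translation": [0,0,0],"rot": [0,0,0],"fingers": 0}]'

```text
clock: 13.28
position: [0.4998, 0.1682, 0.1455]
orientation: [-2.441, -1.978, -0.0]
wrist_force: [0.3, 0.8, -0.7]
finger_gap: 0.0095
gripper_force: 78.5
```

>>> jog_arm --rows '[{"translation": [-0.001,0.004,-0.02],"rot": [0,0,0],"fingers": 0},{"translation": [0,0,-0.02],"rot": [0,0,0],"fingers": 0},{"translation": [0,0,-0.02],"rot": [0,0,0],"fingers": 0},{"translation": [0,0,-0.02],"rot": [0,0,0],"fingers": 0},{"translation": [0,0,-0.02],"rot": [0,0,0],"fingers": 0},{"translation": [0,0,-0.01],"rot": [0,0,0],"fingers": 0},{"translation": [0,0,0],"rot": [0,0,0],"fingers": 0},{"translation": [0,0,0],"rot": [0,0,0],"fingers": 0},{"translation": [0,0,0],"rot": [0,0,0],"fingers": 0},{"translation": [0,0,0],"rot": [0,0,0],"fingers": 0}]'

```text
clock: 14.12
position: [0.4999, 0.1691, 0.1237]
orientation: [2.441, 1.978, 0.001]
wrist_force: [-0.5, 0.2, -2.2]
finger_gap: 0.0093
gripper_force: 78.4
```

```bash
python3 -c "
from h import *;st()"
```

```text
t 14.12 pos [499.9 169.1 123.7] psi -11.96 zaxis [ 7.e-04  2.e-04 -1.e+00] F [-0.5  0.2 -2.2] T [-0.02  0.01 -0.03] gap 9.3 g 78.4 q [-0.87  0.35  0.53  2.02 -0.24  0.83 -0.4 ]
```

>>> jog_arm --rows '[{"translation": [0,0,-0.015],"rot": [0,0,0],"fingers": 0},{"translation": [0,0,-0.015],"rot": [0,0,0],"fingers": 0},{"translation": [0,0,-0.015],"rot": [0,0,0],"fingers": 0},{"translation": [0,0,-0.015],"rot": [0,0,0],"fingers": 0},{"translation": [0,0,-0.015],"rot": [0,0,0],"fingers": 0},{"translation": [0,0,-0.015],"rot": [0,0,0],"fingers": 0},{"translation": [0,0,-0.015],"rot": [0,0,0],"fingers": 0},{"translation": [0,0,-0.01],"rot": [0,0,0],"fingers": 0},{"translation": [0,0,0],"rot": [0,0,0],"fingers": 0},{"translation": [0,0,0],"rot": [0,0,0],"fingers": 0},{"translation": [0,0,0],"rot": [0,0,0],"fingers": 0}]'

```text
clock: 15.03
position: [0.4997, 0.1691, 0.1015]
orientation: [-2.44, -1.977, 0.001]
wrist_force: [-4.4, 0.3, 11.3]
finger_gap: 0.009
gripper_force: 80.3
```

```bash
python3 -c "
from h import *;st()"
```

```text
t 15.03 pos [499.7 169.1 101.5] psi -11.97 zaxis [-1.e-03  7.e-04 -1.e+00] F [-4.4  0.3 11.3] T [-0.1   1.07 -0.01] gap 9.0 g 80.3 q [-0.85  0.39  0.52  2.03 -0.27  0.79 -0.38]
```

>>> jog_arm --rows '[{"translation": [0,0,-0.01],"rot": [0,0,0],"fingers": 0},{"translation": [0,0,-0.01],"rot": [0,0,0],"fingers": 0},{"translation": [0,0,0],"rot": [0,0,0],"fingers": 0},{"translation": [0,0,0],"rot": [0,0,0],"fingers": 0},{"translation": [0,0,0],"rot": [0,0,0],"fingers": 0}]'

```text
clock: 15.45
position: [0.5004, 0.1692, 0.1009]
orientation: [-2.439, -1.975, -0.0]
wrist_force: [-10.6, -3.1, 33.1]
finger_gap: 0.0092
gripper_force: 83.5
```

```bash
python3 -c "
from h import *;st()"
```

```text
t 15.45 pos [500.4 169.2 100.9] psi -11.99 zaxis [-0.0022  0.0027 -1.    ] F [-10.6  -3.1  33.1] T [-0.67  2.8   0.04] gap 9.2 g 83.5 q [-0.85  0.39  0.52  2.03 -0.28  0.79 -0.37]
```

>>> jog_arm --rows '[{"translation": [-0.003,0,0.005],"rot": [0,0,0],"fingers": 0},{"translation": [0,0,0],"rot": [0,0,-0.02],"fingers": 0},{"translation": [0,0,0],"rot": [0,0,-0.02],"fingers": 0},{"translation": [0,0,0],"rot": [0,0,-0.02],"fingers": 0},{"translation": [0,0,0],"rot": [0,0,-0.02],"fingers": 0},{"translation": [0,0,0],"rot": [0,0,-0.02],"fingers": 0},{"translation": [0,0,0],"rot": [0,0,-0.02],"fingers": 0},{"translation": [0,0,0],"rot": [0,0,0],"fingers": 0},{"translation": [0,0,0],"rot": [0,0,0],"fingers": 0}]'

```text
clock: 16.2
position: [0.5002, 0.1691, 0.1011]
orientation: [-2.766, -1.484, -0.001]
wrist_force: [-8.0, -1.1, 26.4]
finger_gap: 0.0093
gripper_force: 82.9
```

```bash
python3 -c "
from h import *;st()"
```

```text
t 16.2 pos [500.2 169.1 101.1] psi -33.58 zaxis [-7.0e-04  2.1e-03 -1.0e+00] F [-8.  -1.1 26.4] T [-0.57  2.18  0.08] gap 9.3 g 82.9 q [-0.92  0.41  0.6   2.03 -0.33  0.79 -0.71]
```

>>> jog_arm --rows '[{"translation": [0,0,0],"rot": [0,0,-0.025],"fingers": 0},{"translation": [0,0,0],"rot": [0,0,-0.025],"fingers": 0},{"translation": [0,0,0],"rot": [0,0,-0.025],"fingers": 0},{"translation": [0,0,0],"rot": [0,0,-0.025],"fingers": 0},{"translation": [0,0,0],"rot": [0,0,-0.025],"fingers": 0},{"translation": [0,0,0],"rot": [0,0,-0.025],"fingers": 0},{"translation": [0,0,0],"rot": [0,0,-0.025],"fingers": 0},{"translation": [0,0,0],"rot": [0,0,-0.025],"fingers": 0},{"translation": [0,0,0],"rot": [0,0,-0.025],"fingers": 0},{"translation": [0,0,0],"rot": [0,0,-0.025],"fingers": 0},{"translation": [0,0,0],"rot": [0,0,-0.025],"fingers": 0},{"translation": [0,0,0],"rot": [0,0,-0.025],"fingers": 0},{"translation": [0,0,0],"rot": [0,0,-0.025],"fingers": 0},{"translation": [0,0,0],"rot": [0,0,-0.025],"fingers": 0},{"translation": [0,0,0],"rot": [0,0,-0.025],"fingers": 0},{"translation": [0,0,0],"rot": [0,0,-0.015],"fingers": 0},{"translation": [0,0,0],"rot": [0,0,0],"fingers": 0},{"translation": [0,0,0],"rot": [0,0,0],"fingers": 0},{"translation": [0,0,0],"rot": [0,0,0],"fingers": 0},{"translation": [0,0,0],"rot": [0,0,0],"fingers": 0}]'

```text
clock: 17.87
position: [0.5002, 0.1695, 0.1011]
orientation: [-3.116, 0.375, 0.003]
wrist_force: [-9.2, -1.3, 28.4]
finger_gap: 0.0092
gripper_force: 83.1
```

Run:
```python
from meas import *
st(); q,e=snap('side','s5'); 
cv2.imwrite('pics/c7.png',cv2.resize(q[90:190,210:330],(720,600),interpolation=2)[:,:,::-1])
```

```text
t 17.87 pos [500.2 169.5 101.1] psi -103.73 zaxis [-0.0013  0.0034 -1.    ] F [-9.2 -1.3 28.4] T [-0.2   2.3   0.13] gap 9.2 g 83.1 q [-1.14  0.5   0.89  2.04 -0.53  0.84 -1.75]
```

View pics/c7.png

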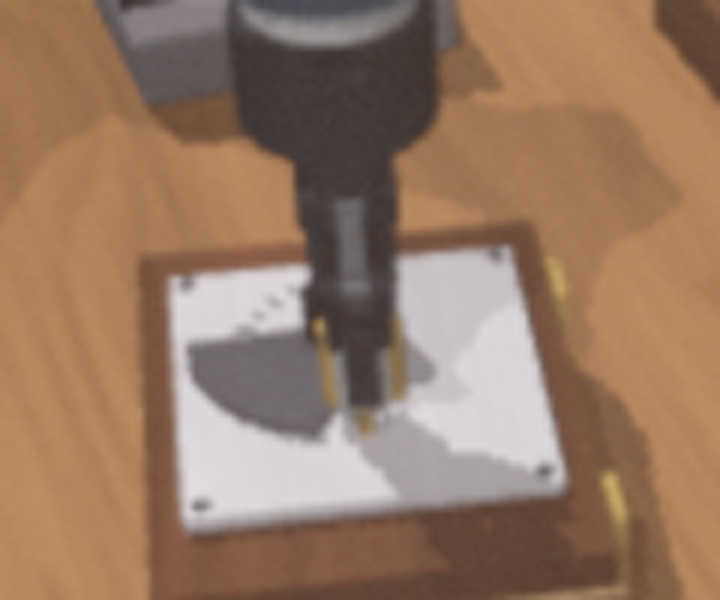

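The picture shows the key seated at (365,420) with its bow turned a quarter, and the dial fan is still at zero. The wrist torque of 0.13 N m matches the spring at a quarter turn.

```bash
python3 -c "
from workcell import sign_off;print(sign_off())"
```

```text
the job is handed in; nothing more can be done
None
```

I handed the job in at about 18 s with the dial at zero, the key home and turned about a quarter turn clockwise, and the fingers still gripping it; no verdict came back, and I did not re-check the other pieces at the end.

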